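# Show the notched impact bar to the inspection camera

## Robot

A 7-joint arm with a two-finger parallel gripper is mounted at the origin on the work surface; the furniture and walls round the work are solid. World frame = base frame: x ahead of the robot, y to its left, z up, the work surface at z = 0. Lengths are in m, angles in rad, forces in N, time in s.
With the tool pointing down it reaches from about 0.35 to 0.9 m from the base axis. Payload 8.1 kg.
Tool frame: the origin (TCP) lies midway between the tips of the shut fingers; the grasp point (between the pads) lies 19 mm behind it; y points along the fingers, x is the direction in which the jaws open and shut, and the axes are right-handed (so a half turn about y gives the same grasp; the last joint's range is limited). The gripper opens to 92 mm and grips with 3 to 60 N. Pads are 19 mm wide; open, the fingers measure 130 mm over their backs; the gripper's body (75 mm by 190 mm) begins 47 mm behind the grasp point.
Start: joints at [1.245, 0.434, 0.025, 1.573, -0.012, 1.134, -0.075], TCP at [0.138, -0.61, 0.196] pointing down, gripper open.
Joint ranges: [-2.62, 2.62], [-0.44, 2.09], [-1.27, 1.32], [0.08, 2.57], [-1.32, 4.46], [0.12, 2], [-2.74, 2.74]. Speed limits (rad/s): [2.22, 2.22, 3.01, 3.01, 3.14, 3.14, 3.14].

## Interface

Orientations are given as a unit quaternion [w, x, y, z].
In Python, from bench import env gives the robot as it stands. The module is installed in compiled form; this text tells all that it offers.
- The arm moves only by the shell command python3 -m jog 'ROWS' [FORCE]. ROWS is JSON, a list of rows, each a list of 5 numbers: the finger opening in cm, from 0 to 9.18, then the shift along the world's x, y, z in cm, then the turn about the world's z in degrees. In form: [[gripper, x, y, z, yaw], ...]. A call has 1 to 12 rows; each row shifts and turns the commanded pose from where the row before left it; what a row does not reach is not made up. A row lasts 1/8 s, in which the tool goes at most 62.5 mm and 10.7 degrees, less where a joint would pass 70% of its speed; a pose out of reach is approached as far as the arm can. A call is refused whole if a number of a shift passes 6.25 or a number of a turn 10.7, either way. A call with a gripper value outside its range is refused whole. The fingers move at their own pace and stop on an object; FORCE is the grip in N (left out, the last holds). Time passes only in rows, so rows that do not move let the fingers close. It gives the time, the measured TCP pose, the force and the opening at its end, in the units of the state.
- env.sense(): the state, without advancing time (a new reading comes with each control period).
- env.grab_frame(name): name is "scene" or "top" or "wrist"; returns (picture, depth): 420x560x3 uint8, blue, green, red; 420x560 float32, m along the optical axis (not along the pixel's ray), 0 where there is no reading.
- env.get_calibration(name): a dict with "K" (3x3 intrinsics, pixels), "k1" (the pictures are not rectified: a ray, as slopes to the right and down, at radius r is drawn at 1 + k1 r^2 times it, then the intrinsics apply), "extrinsics" (4x4, takes a point from camera to world coordinates). Camera axes: x right, y up, looking along -z (the intrinsics and any distortion apply to the point x, -y, -z); pixel columns grow to the right and rows downward; lengths in m; the calibration is good to about 2 mm. A picture is of the moment at which its call begins: read the wrist's pose just before it. get_calibration takes no time and is no camera call; for the wrist camera it gives the pose at the moment of the call.
- env.sign_off(): hands the job in, once; it reports no verdict.
The state is a dict: "t": time; "joints": joint angles; "dq": joint speeds; "joint_torque": joint torques, N m; "tool_pos": TCP position; "ee_rot": TCP orientation; "wrist_force": force on the tool from outside, world axes, zero at the start; "wrist_torque": the same for the moment, N m; "width": finger opening in m.
Only numpy, scipy, OpenCV 4.12 (cv2) and the standard library are available. Lean on these libraries where they do the work, as an engineer would, in place of code of your own. Each camera call takes 0.05 s, during which the arm holds its last target.

## Task

Draw the square notched bar out of the specimen rack and hold it up in front of the inspection camera: upright, with its notch facing the lens, centred on the lens axis and 60 mm from the front of the lens. Finish while still holding it there, steady in the air. Leave the two round specimens standing in the rack and the dropper bottle and the loupe where they are, and do not touch the camera or its stand.

Things in the scene. Friction and masses are not known exactly. Their poses are not given: they have to be found in the camera images.
- rack: Aluminium specimen rack, fixed: block 46 x 164 x 30 mm, long along its y, origin at the centre of its underside, z up. Three square sockets 11 mm wide, 20 mm deep, at y = -45, 0, +45 mm on its centre line hold the bar and the two round specimens in any order. An upright index pin, 8 mm thick and 18 mm tall, stands on the block's end at y = -74 mm
- bar: Square steel bar 10 x 10 x 55 mm, about 43 g, on end in a socket (0.5 mm play all round), top 65 mm above the worktop, 35 mm above the rack. A V notch 2 mm deep crosses the middle of the face that looks to the index-pin end; the side faces look along the rack's x. Origin: middle of the face opposite the notch; y up along the bar, z level, out of the notched face
- notch (a point): Middle of the notched face of the bar: half way up, 27.5 mm below its top, 7.5 mm above the rack while it stands there; 10 mm from bar's origin along its z. Axes as bar
- notch_view (a point): A point in the air 60 mm straight out of the notch (along the bar's z); it lies at the lens when the bar is presented rightly. Axes as bar
- stand: Stand of the inspection camera, fixed to the worktop: steel foot 85 x 80 x 12 mm and a round column 16 mm thick, 257 mm high. Origin under the column at worktop level, z up; the camera looks to its -x
- lens (a point): Centre of the lens front. Camera (grey housing 40 mm square, black barrel 34 mm across) clamped to the column at a height that varies (lens axis 170 to 230 mm above the worktop); the lens front is 70 mm ahead of the column and it looks level along its -x. Only the column stands more than 20 mm above the lens axis. Axes as stand
- focus (a point): The point in the air 60 mm in front of the lens on its axis, where the notch is to be. Axes as stand
- round_a: One of two alike round steel tensile specimens, 10 mm thick and 55 mm long with a waist in the middle, standing in a socket of the rack. Origin at its lower end, 5 mm off its axis to the rack's +y side
- round_b: The other round tensile specimen, alike
- dropper_bottle: Dropper bottle, 35 mm across and 100 mm high, standing on the worktop. Origin at the centre of its underside
- loupe: Black stand loupe, 33 mm across and 35 mm high, standing on the worktop. Origin at the centre of its underside
Not all that is in view belongs to the job. Leave any yellow look-alike of the rack alone.

How it is judged:
By the outcome, as a careful person would: the job done as asked, in the order asked, and still so for the second after the job is handed in, while the arm keeps its last pose, push and grip.
It also fails if it takes over 34 s, if anything falls off the work surface, if the arm or the gripper's body presses on something with over 40 N, if the wrist force passes 120 N, or if a joint passes its speed limit or range.

## Working session

There is one attempt and no reset: what is moved stays moved. The work goes in short steps, Python scripts to look and compute and a shell command to move; the robot and the scene stay as the last step left them, time stands still between calls to the robot, and variables do not carry over. Pictures are saved under pics/ and viewed, and the job is handed in when it is done.

```bash
mkdir -p pics; ls
cat > h.py <<'E'
import numpy as np, cv2
from bench import env
def grab(n,tag):
    c=env.get_calibration(n); p,d=env.grab_frame(n)
    cv2.imwrite(f'pics/{tag}.png',p); np.savez(f'{tag}.npz',p=p,d=d,K=c['K'],k1=c['k1'],E=c['extrinsics'])
def load(tag): return np.load(f'{tag}.npz')
def pts(f,u,v,d=None):
    u=np.asarray(u,float);v=np.asarray(v,float)
    K=f['K'];k1=float(f['k1'])
    if d is None: d=f['d'][v.astype(int),u.astype(int)]
    x=cv2.undistortPoints(np.stack([u.ravel(),v.ravel()],1)[:,None],K,np.array([k1,0,0,0.]))[:,0]
    d=np.ravel(d)
    P=np.stack([x[:,0]*d,-x[:,1]*d,-d,np.ones_like(d)],1)
    return (P@f['E'].T)[:,:3]
def cloud(f):
    v,u=np.mgrid[0:420,0:560]
    return pts(f,u,v).reshape(420,560,3)
E
python3 - <<'E'
from h import *
print(env.sense())
for n in ('scene','top','wrist'):
    grab(n,n+'0'); f=load(n+'0'); print(n,f['K'].tolist(),f['k1'],f['E'].round(3).tolist())
E
```

```text
pics
{'t': 0.0, 'joints': array([ 1.24534181,  0.43520644,  0.02497509,  1.574086  , -0.01154609,
        1.13397193, -0.07508759]), 'dq': array([-7.40639900e-04, -3.83769208e-04,  5.49830689e-04,  4.33390783e-04,
       -6.62733499e-04, -7.90997695e-06,  2.32087359e-05]), 'joint_torque': array([ 1.25049537e-03, -6.67833853e+01,  9.85997804e-01, -3.14459896e+01,
       -6.03896356e-02,  4.29528253e-02,  1.70580051e-04]), 'tool_pos': array([ 0.13793533, -0.60903452,  0.1956596 ]), 'ee_rot': array([ 0.55277202, -0.55220683,  0.44177125, -0.44085016]), 'wrist_force': array([-0.51413213, -0.09516984, -0.57050862]), 'wrist_torque': array([ 0.01501248, -0.02750476, -0.01182845]), 'width': 0.09183283297578511}
scene [[386.98846583012636, 0.0, 281.2898330995435], [0.0, 386.98846583012636, 206.11421535846497], [0.0, 0.0, 1.0]] -0.03852222863676038 [[-0.535, 0.533, -0.656, -0.085], [-0.845, -0.35, 0.405, 0.476], [-0.013, 0.77, 0.637, 0.675], [0.0, 0.0, 0.0, 1.0]]
top [[462.11371034114967, 0.0, 278.1540742394282], [0.0, 462.11371034114967, 206.57554833947236], [0.0, 0.0, 1.0]] -0.0761253001836178 [[0.06, 0.972, -0.226, 0.187], [-0.998, 0.058, -0.016, 0.121], [-0.003, 0.227, 0.974, 1.225], [0.0, 0.0, 0.0, 1.0]]
wrist [[316.7324380027399, 0.0, 279.980571539477], [0.0, 316.7324380027399, 211.12840322779877], [0.0, 0.0, 1.0]] 0.019356411008431943 [[0.222, 0.931, 0.29, 0.217], [-0.975, 0.212, 0.064, -0.592], [-0.002, -0.297, 0.955, 0.384], [0.0, 0.0, 0.0, 1.0]]
```

View pics/scene0.png

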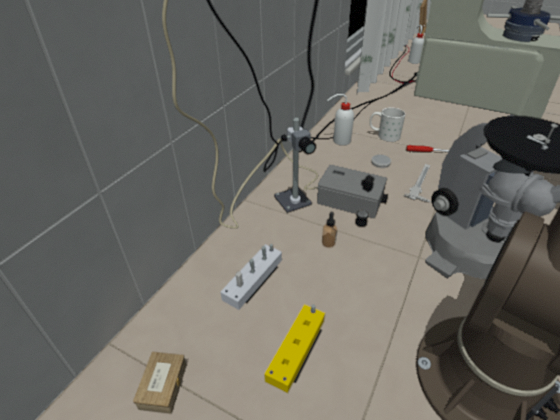

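View pics/top0.png

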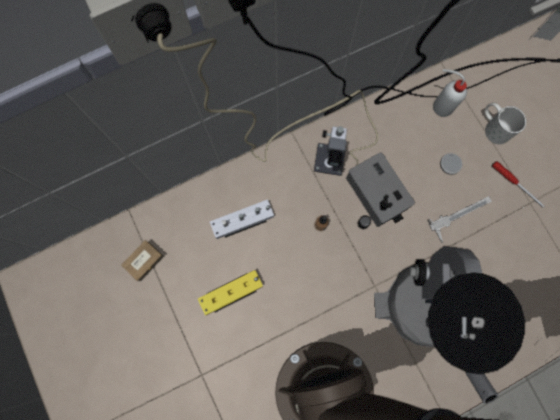

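View pics/wrist0.png

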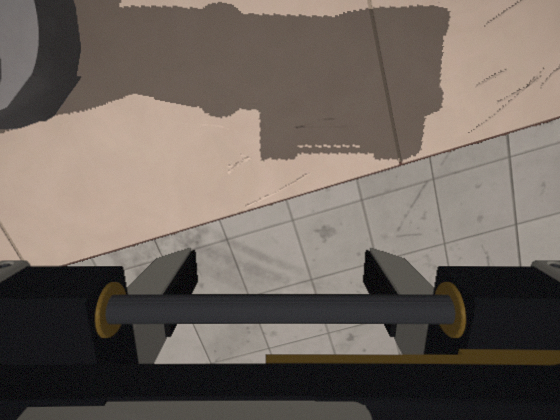

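The scene shows the grey rack at (252,276) in the scene view and (242,218) in the top view. The yellow look-alike is at (230,292), the stand at (335,150), the dropper at (322,222) and the loupe at (364,222), all in the top view. The arm is off to the right.

Run:
```python
from h import *
t=load('top0')['p'];s=load('scene0')['p']
a=cv2.resize(t[110:250,195:395],None,fx=4,fy=4,interpolation=cv2.INTER_CUBIC)
b=cv2.resize(s[100:310,200:400],None,fx=2.85,fy=2.85,interpolation=cv2.INTER_CUBIC)
cv2.imwrite('pics/a.png',a);cv2.imwrite('pics/b.png',b)
for n in('top0','scene0'):
    f=load(n);C=cloud(f);np.save(n+'c',C)
    L={'top0':[(242,218),(215,222),(269,208),(322,222),(364,222),(340,130),(335,160),(230,292),(380,190)],'scene0':[(252,276),(296,122),(308,145),(329,215),(362,218),(293,200),(350,190)]}[n]
    for u,v in L: print(n,u,v,C[v,u].round(3))
```

```text
top0 242 218 [0.426 0.233 0.041]
top0 215 222 [0.413 0.305 0.029]
top0 269 208 [0.458 0.165 0.034]
top0 322 222 [0.421 0.027 0.072]
top0 364 222 [ 0.435 -0.087  0.035]
top0 340 130 [0.594 0.01  0.261]
top0 335 160 [0.533 0.016 0.234]
top0 230 292 [0.234 0.252 0.014]
top0 380 190 [ 0.514 -0.12   0.073]
scene0 252 276 [0.415 0.245 0.028]
scene0 296 122 [0.591 0.014 0.252]
scene0 308 145 [0.53  0.022 0.222]
scene0 329 215 [0.429 0.03  0.09 ]
scene0 362 218 [ 0.424 -0.075  0.033]
scene0 293 200 [0.591 0.021 0.021]
scene0 350 190 [ 0.495 -0.091  0.069]
```

View pics/a.png

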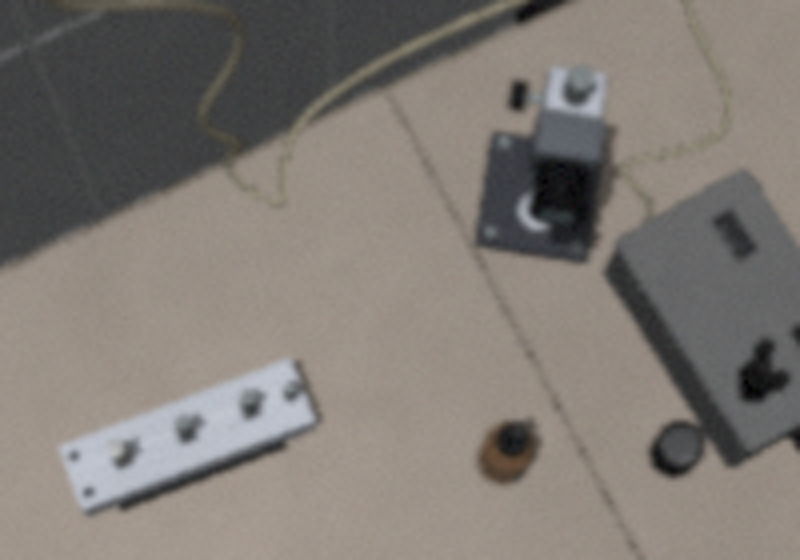

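View pics/b.png

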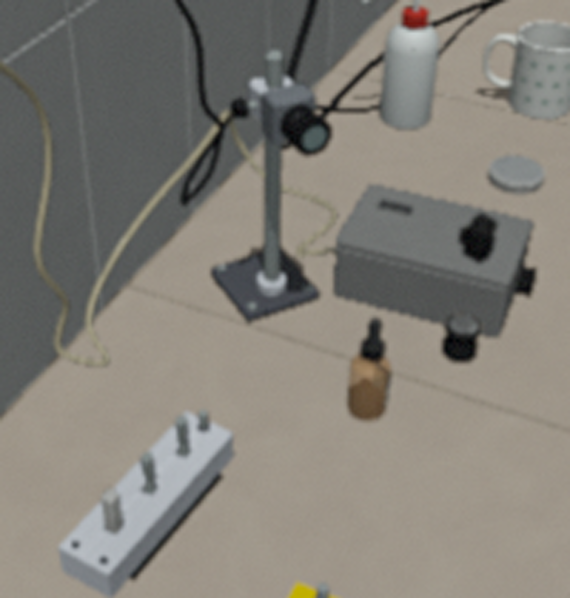

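```bash
cat >> h.py <<'E'
def proj(f,P):
    P=np.atleast_2d(P); Ei=np.linalg.inv(f['E']); c=np.c_[P,np.ones(len(P))]@Ei.T
    q=np.stack([c[:,0],-c[:,1],-c[:,2]],1)
    return cv2.projectPoints(q[:,None],np.zeros(3),np.zeros(3),f['K'],np.array([float(f['k1']),0,0,0]))[0][:,0]
E
python3 - <<'E'
from h import *
from scipy.spatial.transform import Rotation as R
for n in('top0','scene0'):
    print(n,proj(load(n),[[0,0,0],[0,0,.4],[.138,-.61,.196],[.138,-.61,.4],[.5,-.5,0]]).round().tolist())
q=env.sense()['ee_rot'];print(R.from_quat(np.r_[q[1:],q[0]]).as_matrix().round(3))
C=np.concatenate([np.load(n+'c.npy').reshape(-1,3) for n in('top0','scene0')])
xs=np.arange(0,.85,.05);ys=np.arange(.4,-.75,-.05)
print('y\\x',xs.round(2))
for y in ys:
    print(f'{y:.2f}',[ int(100*np.max(C[(abs(C[:,0]-x)<.025)&(abs(C[:,1]-y)<.025),2],initial=0)) for x in xs])
E
```

```text
top0 [[323.0, 392.0], [345.0, 431.0], [605.0, 352.0], [677.0, 358.0], [510.0, 210.0]]
scene0 [[486.0, 378.0], [601.0, 206.0], [619.0, 151.0], [669.0, 67.0], [447.0, 164.0]]
[[ 0.221 -0.     0.975]
 [-0.975  0.001  0.221]
 [-0.001 -1.    -0.   ]]
y\x [0.   0.05 0.1  0.15 0.2  0.25 0.3  0.35 0.4  0.45 0.5  0.55 0.6  0.65
 0.7  0.75 0.8 ]
0.40 [0, 0, 0, 0, 0, 0, 0, 0, 0, 0, 77, 77, 0, 0, 0, 0, 0]
0.35 [1, 0, 0, 1, 3, 0, 1, 0, 0, 0, 76, 76, 58, 0, 0, 0, 0]
0.30 [0, 0, 1, 3, 3, 3, 0, 3, 6, 3, 74, 76, 67, 0, 0, 0, 0]
0.25 [1, 0, 0, 1, 3, 3, 0, 1, 7, 7, 71, 73, 71, 59, 0, 0, 0]
0.20 [0, 0, 0, 0, 3, 5, 3, 0, 3, 7, 3, 71, 71, 60, 0, 0, 0]
0.15 [1, 0, 0, 0, 0, 3, 0, 0, 0, 5, 3, 0, 66, 65, 58, 0, 0]
0.10 [30, 31, 2, 1, 122, 0, 1, 0, 0, 1, 0, 1, 0, 45, 56, 0, 0]
0.05 [35, 34, 6, 0, 0, 0, 0, 1, 9, 10, 1, 23, 23, 1, 53, 52, 0]
0.00 [42, 43, 33, 1, 0, 0, 0, 1, 9, 10, 22, 24, 26, 1, 25, 50, 47]
-0.05 [0, 49, 32, 0, 0, 1, 0, 0, 0, 4, 7, 8, 7, 1, 0, 26, 47]
-0.10 [2, 56, 2, 1, 2, 2, 0, 0, 4, 12, 12, 8, 8, 1, 1, 8, 46]
-0.15 [0, 61, 0, 31, 31, 31, 5, 0, 0, 12, 10, 8, 8, 0, 0, 53, 32]
-0.20 [1, 0, 68, 32, 32, 32, 31, 13, 1, 7, 8, 7, 0, 0, 1, 0, 26]
-0.25 [0, 27, 32, 36, 33, 32, 31, 28, 0, 1, 0, 0, 1, 0, 0, 0, 16]
-0.30 [0, 30, 32, 32, 32, 32, 32, 28, 1, 1, 0, 0, 2, 2, 0, 12, 17]
-0.35 [0, 0, 31, 32, 32, 32, 0, 0, 0, 1, 1, 1, 2, 2, 0, 12, 14]
-0.40 [0, 0, 0, 0, 0, 0, 0, 0, 1, 0, 1, 1, 0, 1, 1, 8, 7]
-0.45 [0, 0, 0, 0, 0, 0, 0, 1, 1, 1, 1, 1, 2, 2, 9, 10, 8]
-0.50 [0, 0, 0, 0, 0, 1, 0, 1, 0, 0, 1, 2, 2, 1, 9, 9, 0]
-0.55 [0, 0, 0, 0, 0, 1, 0, 1, 0, 1, 1, 1, 1, 1, 1, 0, 1]
-0.60 [0, 0, 0, 1, 1, 0, 0, 1, 1, 0, 1, 1, 1, 1, 1, 0, 1]
-0.65 [0, 0, 0, 0, 0, 0, 0, 0, 0, 1, 0, 1, 0, 1, 0, 1, 0]
-0.70 [0, 0, 0, 0, 0, 0, 0, 0, 0, 0, 0, 0, 0, 0, 0, 0, 0]
```

Run:
```python
from h import *
T=np.load('top0c.npy').reshape(-1,3);S=np.load('scene0c.npy').reshape(-1,3);C=np.r_[T,S]
# wall
w=S[(S[:,2]>.1)&(S[:,2]<.6)&(S[:,0]>.3)&(S[:,1]>.1)&(S[:,1]<.6)]
A=np.c_[w[:,:2],np.ones(len(w))];
p=w[:,:2];m=np.median(p,0)
for _ in range(5):
    u,s,vt=np.linalg.svd(p-p.mean(0),full_matrices=False);n=vt[1];r=(p-p.mean(0))@n
    c=p.mean(0);p=p[abs(r)<.02]
n=n*np.sign(n[0]);print('wall n',n,'d',n@c,len(p),r.std()); 
print('wall dist from bar(.40,.28)',n@c-n@[.40,.28],'focus',n@c-n@[.465,.025])
# rack top
for nm,X in(('top',T),('scene',S)):
    k=X[(abs(X[:,2]-.03)<.006)&(X[:,0]>.36)&(X[:,0]<.52)&(X[:,1]>.12)&(X[:,1]<.36)]
    h=cv2.minAreaRect(k[:,:2].astype(np.float32)*1000);print(nm,len(k),h, k.mean(0))
    for lo,hi,zl,zh,bx in(('col',0,.245,.262,(.56,.64,-.05,.08)),('house',0,.20,.242,(.48,.58,-.06,.08)),('bottle',0,.03,.11,(.38,.47,-.02,.07)),('loupe',0,.01,.04,(.38,.46,-.12,-.05)),('foot',0,.005,.02,(.48,.68,-.08,.1))):
        q=X[(X[:,2]>zl)&(X[:,2]<zh)&(X[:,0]>bx[0])&(X[:,0]<bx[1])&(X[:,1]>bx[2])&(X[:,1]<bx[3])]
        if len(q)>3: print(' ',lo,len(q),q.mean(0).round(3),q.min(0).round(3),q.max(0).round(3),cv2.minAreaRect(q[:,:2].astype(np.float32)*1000))
```

```text
wall n [0.86663637 0.49894027] d 0.659326282207724 62581 0.002258576718611801
wall dist from bar(.40,.28) 0.17296845643713898 focus 0.24386686121920742
top 993 ((427.820556640625, 235.8250274658203), (47.94675827026367, 164.0806121826172), 24.656179428100586) [0.4265355  0.23579484 0.03117046]
  col 48 [0.597 0.012 0.256] [0.591 0.005 0.245] [0.606 0.019 0.261] ((598.3466186523438, 10.698440551757812), (14.064562797546387, 14.669600486755371), 46.23588562011719)
  house 396 [0.553 0.015 0.229] [ 0.528 -0.006  0.201] [0.58  0.033 0.241] ((554.114501953125, 14.05692195892334), (37.86506652832031, 51.51509094238281), 86.63526916503906)
  bottle 158 [0.423 0.027 0.062] [0.41  0.009 0.032] [0.444 0.042 0.104] ((426.56671142578125, 25.299728393554688), (33.927207946777344, 32.70865249633789), 67.48656463623047)
  loupe 180 [ 0.439 -0.091  0.031] [ 0.422 -0.12   0.01 ] [ 0.46  -0.071  0.04 ] ((441.4268493652344, -93.23323059082031), (32.866294860839844, 45.23953628540039), 25.140872955322266)
  foot 1090 [0.586 0.013 0.01 ] [ 0.48  -0.08   0.005] [0.679 0.1   0.02 ] ((579.707763671875, 10.0
[... 410 characters left out ...]
22 [0.549 0.021 0.221] [ 0.525 -0.007  0.2  ] [0.58  0.035 0.235] ((553.2066040039062, 15.698603630065918), (40.565650939941406, 56.74394989013672), 85.1667709350586)
  bottle 273 [0.42  0.031 0.057] [0.406 0.009 0.03 ] [0.441 0.044 0.098] ((422.1952209472656, 28.602598190307617), (33.37836456298828, 27.87739372253418), 52.148494720458984)
  loupe 235 [ 0.436 -0.092  0.027] [ 0.42 -0.12  0.01] [ 0.46  -0.071  0.04 ] ((438.6263122558594, -93.73709106445312), (32.42704772949219, 48.423709869384766), 21.72564125061035)
  foot 632 [ 0.59  -0.003  0.011] [ 0.49  -0.08   0.005] [0.656 0.053 0.02 ] ((573.3609619140625, -17.061294555664062), (140.2738494873047, 154.50747680664062), 84.6913833618164)
```

```bash
python3 -m jog '[[9,5,3,6,0],[9,6,4,6,0],[9,6,4,6,0],[9,6,4,3,5],[9,3,5.4,0,10],[9,2.8,5.4,0,10],[9,2.8,5.4,0,10],[9,2.8,5.4,0,10],[9,1.5,5.4,0,10],[9,0,5.4,0,10],[9,0,5.4,0,10],[9,-1,5.4,0,10]]'
```

```text
t: 1.65
tool_pos: [0.4222, -0.068, 0.345]
ee_rot: [0.705, -0.705, -0.05, 0.05]
wrist_force: [1.3, 1.0, 0.2]
width: 0.0899
```

```bash
python3 -m jog '[[9,0,5,0,6],[9,0,6,0,6],[9,0,6,-2,4],[9,0,6,-2,0],[9,0,5,-2,0],[9,0,0,0,0]]'
python3 - <<'E'
from h import *
grab('wrist','w1'); s=env.sense(); print(s['tool_pos'],s['ee_rot'],s['t'],s['joints'].round(2))
E
```

```text
t: 2.4
tool_pos: [0.4203, 0.2123, 0.2843]
ee_rot: [0.692, -0.691, -0.147, 0.149]
wrist_force: [-0.7, -0.5, 1.0]
width: 0.0901
[0.42129818 0.21011847 0.28485301] [ 0.69179725 -0.69153006 -0.14624788  0.14769664] 2.45 [ 0.12  0.2  -0.81  1.74  0.15  1.26 -0.31]
```

View pics/w1.png

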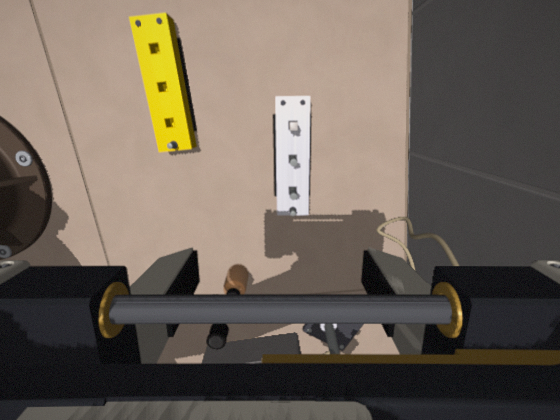

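Run:
```python
from h import *
f=load('w1');cv2.imwrite('pics/w1z.png',cv2.resize(f['p'][90:222,262:324],None,fx=4.5,fy=4.5,interpolation=cv2.INTER_CUBIC))
C=cloud(f);k=C[(abs(C[...,2]-.03)<.006)&(C[...,0]>.36)&(C[...,0]<.52)&(C[...,1]>.12)&(C[...,1]<.36)]
print(len(k),cv2.minAreaRect(k[:,:2].astype(np.float32)*1000),k.mean(0))
k=C[(C[...,2]>.058)&(C[...,2]<.075)&(C[...,0]>.37)&(C[...,0]<.5)&(C[...,1]>.15)&(C[...,1]<.33)]
km=[k[np.linalg.norm(k[:,:2]-c,axis=1)<.02] for c in([.4085,.2775],[.427,.2365],[.4457,.1955])]
for q in km: print(len(q),q.mean(0).round(4),q.min(0).round(4),q.max(0).round(4))
```

```text
3750 ((426.8419189453125, 238.1375732421875), (47.09095764160156, 164.14309692382812), 24.28973388671875) [0.42429218 0.24376275 0.03039467]
90 [0.408  0.2787 0.0653] [0.4013 0.2717 0.0631] [0.4149 0.2856 0.0676]
52 [0.4266 0.2379 0.0646] [0.4223 0.233  0.0582] [0.4316 0.2421 0.0667]
50 [0.4454 0.1971 0.0647] [0.4412 0.1921 0.0596] [0.4501 0.2013 0.0673]
```

View pics/w1z.png

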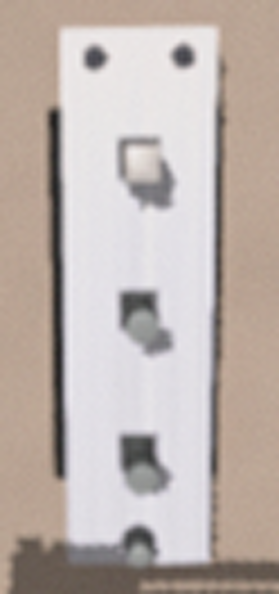

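```bash
python3 -m jog '[[6,-0.6,3.4,-3,0.2],[4,-0.7,3.5,-5,0],[4,0,0,-6,0],[3.5,0,0,-4,0],[3.5,0,0,0,0],[3.5,0,0,0,0]]'
python3 - <<'E'
from h import *
grab('wrist','w2'); s=env.sense(); print(s['tool_pos'],s['ee_rot'],s['t'])
f=load('w2');C=cloud(f)
k=C[(C[...,2]>.058)&(C[...,2]<.07)&(np.hypot(C[...,0]-.408,C[...,1]-.279)<.015)]
if len(k): print(len(k),k.mean(0),cv2.minAreaRect(k[:,:2].astype(np.float32)*1000))
E
```

```text
t: 3.2
tool_pos: [0.4106, 0.2778, 0.1074]
ee_rot: [0.692, -0.692, -0.147, 0.146]
wrist_force: [0.6, -0.4, 0.7]
width: 0.0368
[0.41084708 0.27821196 0.10773913] [ 0.6921186  -0.69146275 -0.14743748  0.14530418] 3.25
190 [0.40779146 0.27942923 0.0647138 ] ((408.2071228027344, 278.4944763183594), (9.323200225830078, 10.620034217834473), 23.77385139465332)
```

View pics/w2.png

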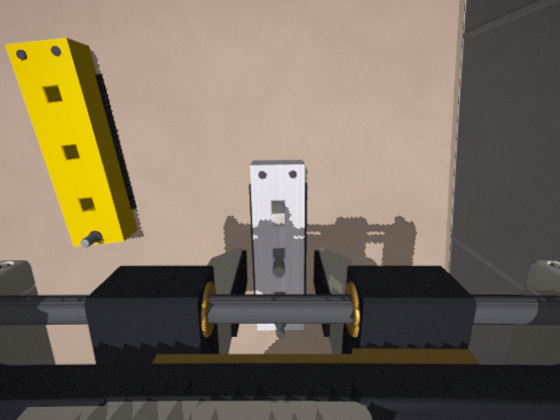

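```bash
python3 -m jog '[[3.2,-0.25,0.1,-2,0],[3.2,0,0,-3,0],[3.2,0,0,-2,0],[3.2,0,0,0,0],[3.2,0,0,0,0]]'
python3 - <<'E'
from h import *
grab('wrist','w3'); s=env.sense(); print(s['tool_pos'],s['ee_rot'],s['t'])
E
```

```text
t: 3.88
tool_pos: [0.408, 0.2795, 0.0374]
ee_rot: [0.692, -0.691, -0.148, 0.146]
wrist_force: [-0.4, -0.1, 0.1]
width: 0.0319
[0.4079607  0.27944337 0.03728619] [ 0.6920467  -0.69142511 -0.14752549  0.14573575] 3.925
```

View pics/w3.png

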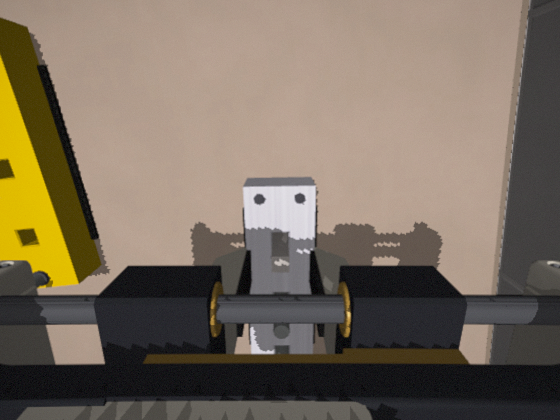

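The bar's top is at about (280,250), centred between the fingers, which are at about x = 250 and x = 312. I'll close on it gently, then firmly.

```bash
python3 -m jog '[[1.6,0,0,0,0],[0.8,0,0,0,0],[0.6,0,0,0,0],[0.6,0,0,0,0],[0.6,0,0,0,0]]' 12; python3 -m jog '[[0.6,0,0,0,0],[0.6,0,0,0,0]]' 30; python3 -c "
from bench import env
s=env.sense();print(s['tool_pos'],s['ee_rot'],s['wrist_force'],s['wrist_torque'])"
```

```text
t: 4.55
tool_pos: [0.4068, 0.2788, 0.0357]
ee_rot: [0.692, -0.692, -0.147, 0.147]
wrist_force: [0.4, 0.0, -0.4]
width: 0.006
t: 4.8
tool_pos: [0.4069, 0.2787, 0.0357]
ee_rot: [0.692, -0.692, -0.147, 0.147]
wrist_force: [-0.9, -0.8, -0.2]
width: 0.0063
[0.40686761 0.2787464  0.0356546 ] [ 0.69170934 -0.69170162 -0.14676404  0.14679026] [-0.94353142 -0.83224468 -0.1606898 ] [ 0.08259718 -0.1433576  -0.04084215]
```

Run:
```python
from h import *
grab('wrist','w4');grab('scene','s4')
f=load('w4')['p'];g=load('s4')['p']
cv2.imwrite('pics/w4z.png',cv2.resize(f[170:350,180:380],None,fx=4,fy=3.3))
cv2.imwrite('pics/s4z.png',cv2.resize(g[200:320,190:330],None,fx=5,fy=5))
```

```text
(no output)
```

View pics/w4z.png

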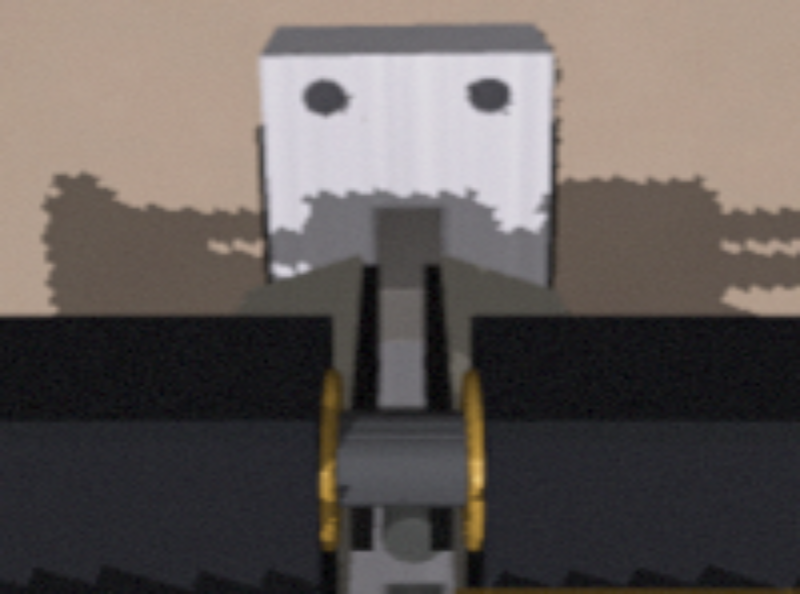

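View pics/s4z.png

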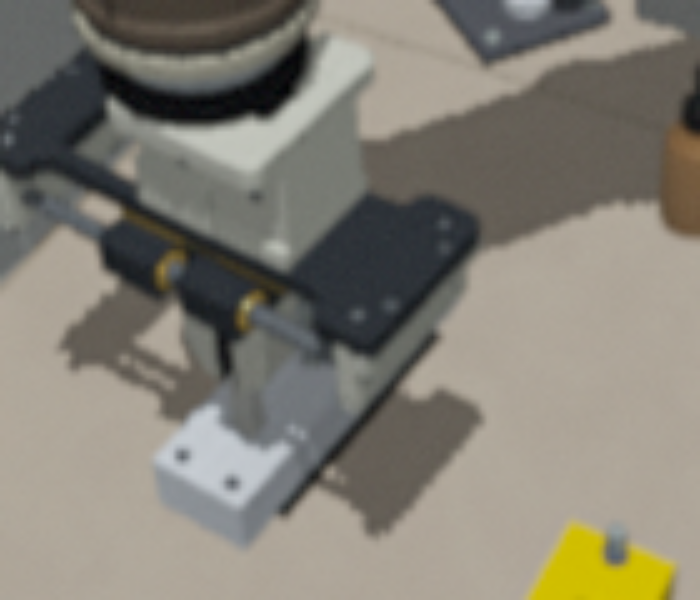

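```bash
python3 -m jog '[[0,0,0,0,0],[0,0,0,0,0],[0,0,0,0,0]]' 30;python3 -m jog '[[0,0,0,1,0],[0,0,0,1,0],[0,0,0,0,0]]'
python3 - <<'E'
from h import *
grab('wrist','w5');grab('scene','s5')
f=load('w5')['p'];g=load('s5')['p']
cv2.imwrite('pics/w5z.png',cv2.resize(f[170:350,180:380],None,fx=4,fy=3.3))
cv2.imwrite('pics/s5z.png',cv2.resize(g[200:320,190:330],None,fx=5,fy=5))
E
```

```text
t: 5.28
tool_pos: [0.4069, 0.2787, 0.0357]
ee_rot: [-0.692, 0.692, 0.147, -0.147]
wrist_force: [0.2, 0.4, -0.5]
width: 0.0004
t: 5.65
tool_pos: [0.4075, 0.2793, 0.0569]
ee_rot: [0.692, -0.691, -0.147, 0.146]
wrist_force: [0.3, 1.3, -0.1]
width: 0.0005
```

View pics/w5z.png

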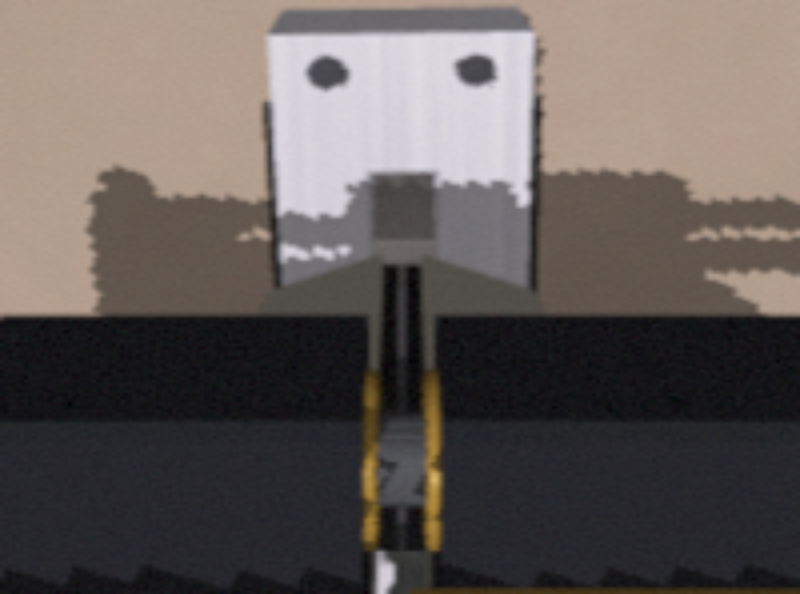

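View pics/s5z.png

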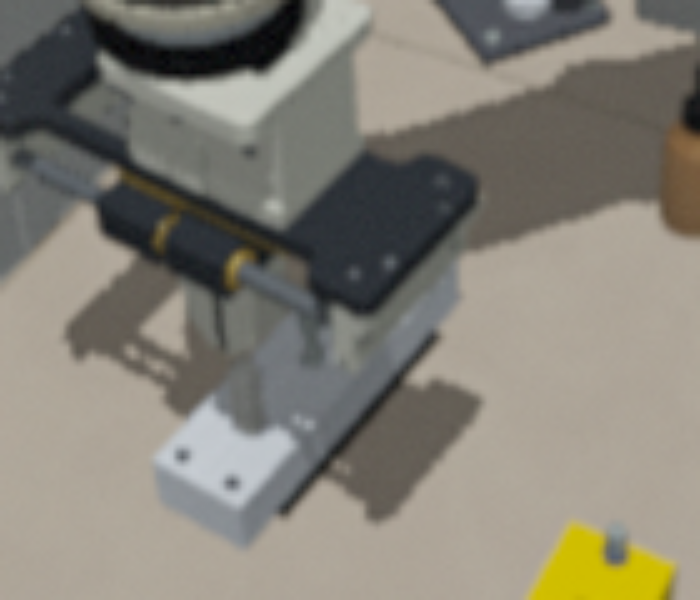

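Run:
```python
from h import *
for n in('w3','w5'):
    f=load(n);C=cloud(f); print(n)
    for v in range(214,350,6): print(v,[ (C[v,u]*1000).round().astype(int).tolist() for u in ((270,280,290) if n=='w3' else (275,281,287))])
cv2.imwrite('pics/w3z.png',cv2.resize(load('w3')['p'][170:360,220:340],None,fx=5,fy=3.1))
```

```text
w3
214 [[395, 293, 30], [401, 296, 30], [407, 298, 30]]
220 [[397, 289, 31], [403, 292, 30], [409, 294, 30]]
226 [[398, 285, 30], [404, 288, 31], [411, 291, 30]]
232 [[400, 282, 30], [406, 284, 29], [412, 287, 30]]
238 [[402, 278, 30], [407, 283, 38], [414, 283, 30]]
244 [[404, 274, 30], [407, 284, 48], [416, 279, 31]]
250 [[405, 270, 30], [407, 283, 57], [418, 275, 30]]
256 [[407, 266, 31], [406, 283, 65], [420, 271, 30]]
262 [[409, 262, 30], [408, 280, 65], [421, 267, 31]]
268 [[411, 257, 30], [410, 276, 65], [423, 262, 29]]
274 [[413, 253, 30], [419, 256, 31], [425, 259, 31]]
280 [[414, 249, 30], [421, 252, 30], [427, 255, 30]]
286 [[416, 244, 29], [422, 248, 31], [429, 250, 30]]
292 [[418, 240, 30], [425, 243, 30], [431, 246, 30]]
298 [[393, 306, 149], [396, 307, 148], [398, 308, 148]]
304 [[393, 306, 150], [396, 307, 150], [398, 308, 150]]
310 [[394, 305, 151], [396, 306, 151], [399, 307, 151]]
316 [[395, 303, 151], [397, 304, 152], [400, 305, 151]]
322 [[395, 302, 152], [398, 302, 151], [401, 303, 150]]
328 [[430, 213, 30], [426, 241, 65], [443, 219, 30]]
334 [[432, 209, 31], [
[... 699 characters left out ...]
404, 288, 114], [406, 290, 117]]
280 [[402, 287, 120], [404, 288, 120], [406, 290, 122]]
286 [[402, 286, 124], [404, 288, 125], [396, 311, 167]]
292 [[402, 287, 130], [404, 288, 130], [396, 311, 170]]
298 [[394, 307, 169], [396, 307, 167], [396, 310, 171]]
304 [[394, 306, 169], [396, 306, 169], [396, 309, 172]]
310 [[395, 305, 171], [396, 306, 171], [397, 308, 174]]
316 [[395, 304, 171], [397, 304, 171], [397, 307, 174]]
322 [[396, 301, 170], [398, 302, 170], [398, 306, 175]]
328 [[408, 274, 134], [410, 274, 133], [399, 304, 174]]
334 [[409, 270, 133], [411, 272, 134], [400, 301, 173]]
340 [[444, 189, 29], [444, 200, 41], [412, 277, 143]]
346 [[445, 185, 31], [443, 201, 49], [413, 275, 143]]
```

View pics/w3z.png

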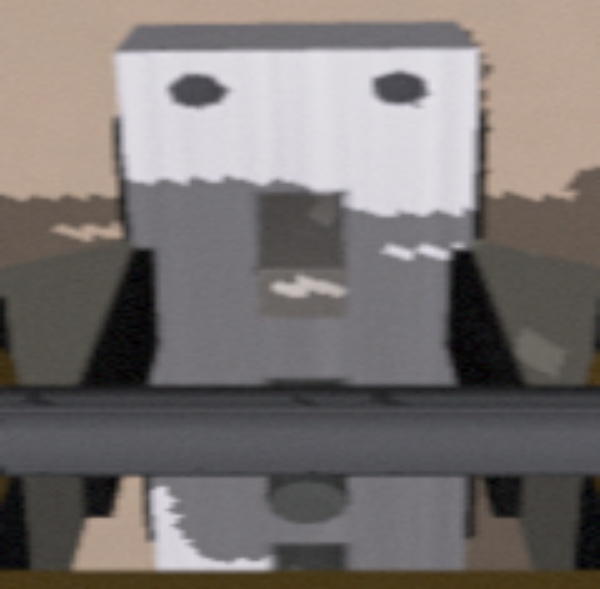

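Run:
```python
from h import *
f=load('s5');C=cloud(f)
print(proj(f,[[.4075,.2793,.0569],[.4075,.2793,.087],[.408,.279,.065],[.408,.279,.03]]).round(1).tolist())
for v in range(262,294,2): print(v,[ (C[v,u]*1000).round().astype(int).tolist() for u in (234,237,240,243,246,250)])
f=load('w3');C=cloud(f);print('w3')
for v in range(240,300,5): print(v,[ (C[v,u]*1000).round().astype(int).tolist() for u in (244,248,252,256,305,310,314,318)])
```

```text
[[238.2, 276.1], [236.9, 266.3], [237.9, 273.3], [239.3, 284.2]]
262 [[401, 287, 111], [392, 284, 117], [385, 281, 122], [391, 272, 111], [394, 264, 103], [338, 281, 165]]
264 [[402, 287, 104], [394, 284, 110], [385, 281, 116], [391, 273, 106], [478, 228, -3], [424, 242, 56]]
266 [[404, 287, 95], [394, 284, 104], [385, 282, 110], [390, 273, 101], [445, 243, 30], [425, 242, 48]]
268 [[404, 287, 90], [396, 284, 96], [387, 281, 102], [444, 251, 30], [443, 244, 26], [436, 238, 29]]
270 [[474, 261, 0], [396, 285, 91], [468, 249, -1], [439, 254, 30], [436, 248, 28], [433, 240, 27]]
272 [[469, 263, 0], [465, 258, 1], [438, 262, 29], [437, 255, 26], [432, 250, 28], [431, 241, 22]]
274 [[462, 267, 2], [408, 281, 64], [404, 276, 64], [429, 259, 30], [427, 253, 27], [421, 246, 29]]
276 [[457, 269, 1], [406, 283, 61], [404, 277, 58], [422, 262, 32], [420, 257, 30], [417, 249, 28]]
278 [[428, 281, 31], [407, 282, 53], [404, 277, 53], [418, 265, 31], [415, 259, 30], [413, 251, 27]]
280 [[423, 284, 31], [408, 283, 46], [403, 278, 48], [415, 267, 29], [408, 263, 34], [407, 254, 28]]
282 [[419, 286, 
[... 1494 characters left out ...]
4, 90], [421, 295, 91]]
275 [[389, 281, 96], [393, 274, 81], [401, 248, 31], [404, 248, 30], [435, 263, 31], [425, 282, 71], [420, 292, 90], [420, 295, 95]]
280 [[390, 280, 98], [394, 272, 82], [403, 244, 31], [405, 245, 31], [437, 258, 30], [425, 281, 74], [422, 290, 91], [420, 295, 100]]
285 [[391, 278, 99], [395, 269, 82], [404, 240, 30], [407, 241, 29], [438, 255, 30], [427, 278, 74], [422, 288, 93], [419, 295, 105]]
290 [[392, 277, 100], [396, 268, 85], [406, 236, 30], [409, 238, 30], [440, 251, 29], [443, 253, 29], [423, 286, 94], [420, 293, 106]]
295 [[386, 303, 147], [387, 304, 146], [388, 304, 147], [389, 304, 146], [402, 310, 146], [403, 311, 147], [405, 311, 146], [406, 312, 147]]
```

The bar's top at z = 65 mm sits below the finger tips. Both the scene and wrist depth put the real tips about 30 mm above the reported TCP, so the fingers closed above the bar. I'll reopen and go lower.

```bash
python3 -m jog '[[2,0,0,0,0],[3.2,0,0,0,0],[3.2,0,0,0,0],[3.2,0,0,0,0],[3.2,0,0,-2,0],[3.2,0,0,-1.5,0],[3.2,0,0,-0.7,0],[3.2,0,0,0,0]]'
python3 - <<'E'
from h import *
grab('wrist','w6');s=env.sense();print(s['tool_pos'],s['t'])
f=load('w6')['p'];C=cloud(load('w6'))
for v in range(235,285,5): print(v,[ (C[v,u]*1000).round().astype(int).tolist() for u in (244,248,310,314)])
cv2.imwrite('pics/w6z.png',cv2.resize(f[170:360,200:360],None,fx=5,fy=3.1))
E
```

```text
t: 6.75
tool_pos: [0.4066, 0.2787, 0.0133]
ee_rot: [-0.692, 0.692, 0.147, -0.147]
wrist_force: [1.2, 0.9, 0.2]
width: 0.0321
[0.40679117 0.27889491 0.01371036] 6.8
235 [[383, 282, 30], [385, 282, 29], [417, 297, 31], [419, 299, 32]]
240 [[384, 279, 31], [386, 280, 31], [419, 294, 30], [421, 296, 31]]
245 [[385, 276, 30], [387, 277, 30], [420, 292, 30], [423, 292, 29]]
250 [[385, 281, 47], [387, 280, 44], [418, 293, 43], [419, 296, 47]]
255 [[386, 280, 52], [388, 281, 51], [418, 293, 50], [419, 294, 50]]
260 [[386, 280, 57], [388, 280, 56], [419, 291, 51], [419, 294, 56]]
265 [[387, 280, 62], [389, 278, 56], [421, 287, 47], [418, 294, 62]]
270 [[388, 280, 66], [390, 276, 57], [422, 284, 47], [419, 293, 65]]
275 [[388, 281, 72], [391, 273, 57], [424, 282, 47], [419, 291, 66]]
280 [[389, 280, 76], [392, 272, 59], [424, 279, 48], [420, 289, 67]]
```

View pics/w6z.png

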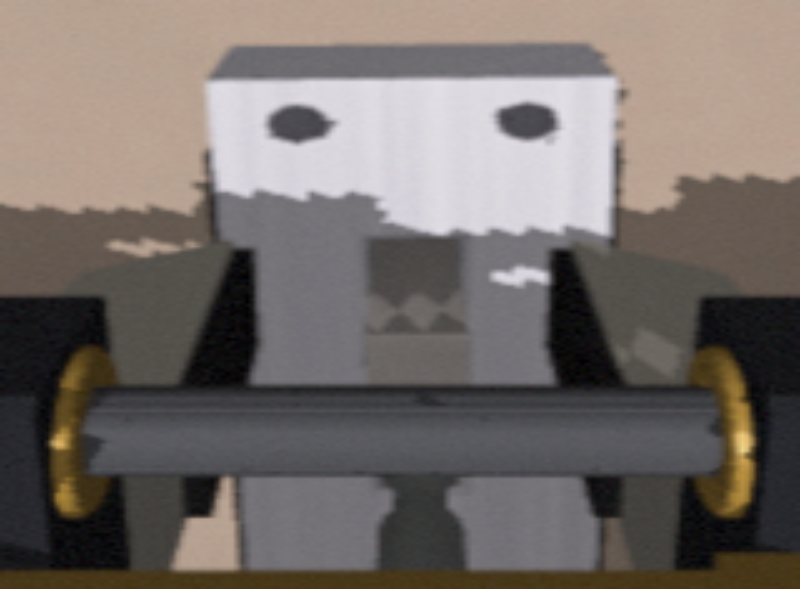

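```bash
python3 -m jog '[[3.2,0.1,0,-0.5,0],[2,0,0,0,0],[1.2,0,0,0,0],[0.8,0,0,0,0],[0.5,0,0,0,0],[0.5,0,0,0,0],[0.5,0,0,0,0]]' 12; python3 -m jog '[[0,0,0,0,0],[0,0,0,0,0]]' 30; python3 -c "
from bench import env
s=env.sense();print(s['tool_pos'],s['ee_rot'],s['wrist_force'],s['wrist_torque'],s['width'])"
```

```text
t: 7.68
tool_pos: [0.4079, 0.2788, 0.0088]
ee_rot: [0.692, -0.692, -0.147, 0.147]
wrist_force: [1.2, -0.0, 2.4]
width: 0.0097
t: 7.92
tool_pos: [0.408, 0.2788, 0.0088]
ee_rot: [0.692, -0.692, -0.147, 0.147]
wrist_force: [-0.5, -0.4, 3.6]
width: 0.0096
[0.40795154 0.27881846 0.00878375] [ 0.69172635 -0.6916792  -0.14687207  0.14670766] [-0.54002245 -0.39827688  3.58595082] [-0.0905763  -0.12459043  0.01250435] 0.009617849169783596
```

```bash
python3 -m jog '[[0,0,0,0.7,0],[0,0,0,1,0],[0,0,0,1.5,0],[0,0,0,2,0],[0,0,0,3,0],[0,0,0,3,0],[0,0,0,4,0],[0,0,0,0,0],[0,0,0,0,0]]' 30
python3 - <<'E'
from h import *
grab('wrist','w7');grab('scene','s7');s=env.sense();print(s['tool_pos'],s['t'],s['width'],s['wrist_force'])
f=load('w7')['p'];g=load('s7')['p']
cv2.imwrite('pics/w7z.png',np.hstack([cv2.resize(f[190:340,220:340],(400,500)),cv2.resize(g[190:310,200:296],(400,500))]))
E
```

```text
t: 9.05
tool_pos: [0.4077, 0.2783, 0.1608]
ee_rot: [-0.692, 0.692, 0.147, -0.147]
wrist_force: [-0.3, 0.2, -1.4]
width: 0.0099
[0.40730272 0.27808021 0.1599831 ] 9.15 0.009478745187317169 [-0.36297661 -0.46808612 -0.57471035]
```

View pics/w7z.png

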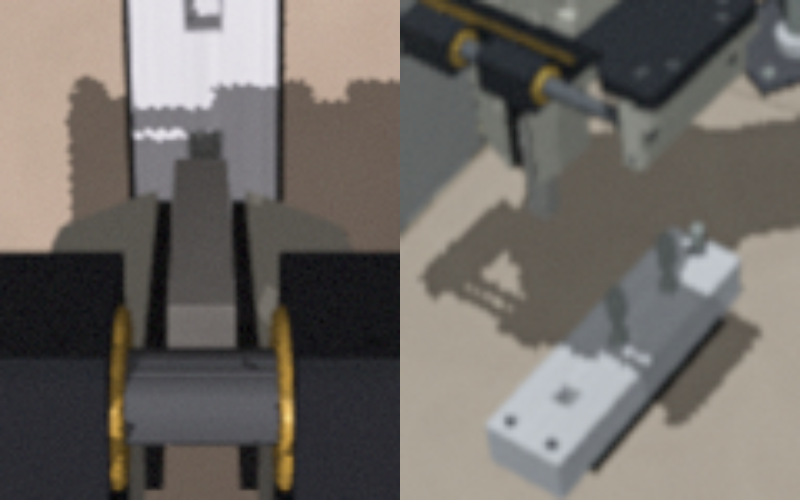

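Run:
```python
from h import *
f=load('s7');g=f['p'];cv2.imwrite('pics/s7c.png',cv2.resize(g[105:215,265:355],None,fx=6.5,fy=5.4))
for n in('top0','scene0','s7'):
    C=cloud(load(n)).reshape(-1,3)
    m=(C[:,0]>.5)&(C[:,0]<.62)&(abs(C[:,1]-.015)<.05)&(C[:,2]>.15)
    q=C[m];d=np.array([-np.cos(np.radians(5)),np.sin(np.radians(5))]);l=np.array([-d[1],d[0]])
    a=(q[:,:2]-[.597,.011])@d*1000;b=(q[:,:2]-[.597,.011])@l*1000;z=q[:,2]*1000
    print(n,len(q))
    for lo in range(-15,85,8):
        k=(a>=lo)&(a<lo+8)
        if k.sum(): print(lo,k.sum(),'lat',b[k].min().round(),b[k].max().round(),'z',z[k].min().round(),z[k].max().round(),np.percentile(z[k],85).round())
    k=(a>22)&(a<45)&(z>225); 
    if k.sum()>5: print('house top z',np.median(z[k]), 'minrect',cv2.minAreaRect(q[k,:2].astype(np.float32)*1000))
```

```text
top0 653
-15 33 lat -35.0 16.0 z 222.0 259.0 239.0
-7 77 lat -35.0 17.0 z 213.0 263.0 258.0
1 89 lat -35.0 15.0 z 213.0 261.0 254.0
9 43 lat -18.0 18.0 z 199.0 240.0 238.0
17 58 lat -18.0 19.0 z 208.0 240.0 238.0
25 58 lat -19.0 19.0 z 198.0 239.0 238.0
33 79 lat -19.0 19.0 z 204.0 241.0 236.0
41 42 lat -14.0 17.0 z 219.0 234.0 233.0
49 48 lat -14.0 15.0 z 219.0 234.0 232.0
57 40 lat -16.0 16.0 z 213.0 235.0 233.0
65 72 lat -16.0 17.0 z 200.0 235.0 231.0
house top z 235.08787199498659 minrect ((563.5668334960938, 13.5285062789917), (37.810245513916016, 22.197969436645508), 86.01976776123047)
scene0 713
-15 23 lat -36.0 -4.0 z 202.0 229.0 228.0
-7 71 lat -37.0 15.0 z 156.0 256.0 250.0
1 157 lat -36.0 15.0 z 151.0 256.0 248.0
9 15 lat -19.0 19.0 z 159.0 234.0 233.0
17 50 lat -21.0 19.0 z 198.0 235.0 233.0
25 47 lat -21.0 18.0 z 198.0 235.0 233.0
33 115 lat -21.0 18.0 z 195.0 235.0 232.0
41 32 lat -17.0 11.0 z 207.0 230.0 228.0
49 36 lat -16.0 9.0 z 205.0 229.0 228.0
57 22 lat -17.0 12.0 z 208.0 231.0 229.0
65 141 lat -18.0 16.0 z 198.0 231.0 225.0
house top z 231.8583467028515 minrect ((563.6008911132812, 15.132707595825195), (38.7518424987793, 22.48565101623535), 85.05155181884766)
s7 719
-15 20 lat -36.0 -5.0 z 203.0 229.0 228.0
-7 67 lat -37.0 14.0 z 151.0 256.0 254.0
1 167 lat -37.0 15.0 z 151.0 257.0 246.0
9 16 lat -19.0 19.0 z 162.0 233.0 233.0
17 49 lat -21.0 19.0 z 198.0 235.0 234.0
25 49 lat -20.0 18.0 z 197.0 235.0 234.0
33 110 lat -21.0 18.0 z 194.0 235.0 233.0
41 35 lat -16.0 10.0 z 206.0 230.0 228.0
49 37 lat -17.0 10.0 z 204.0 230.0 228.0
57 19 lat -18.0 12.0 z 211.0 230.0 229.0
65 144 lat -18.0 15.0 z 198.0 231.0 224.0
house top z 231.73847833998624 minrect ((563.8499145507812, 15.09817886352539), (39.145652770996094, 22.12897491455078), 84.38816833496094)
```

View pics/s7c.png

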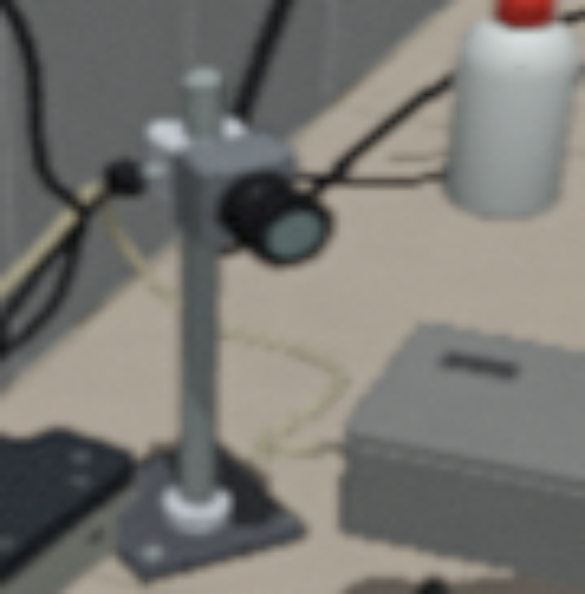

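```bash
python3 -m jog '[[0,0,0,1.5,0],[0,0,-1.5,1,4],[0,0,-3,0.5,8],[0,0,-3.5,0,9],[0,0.1,-4,0,9],[0,0.1,-4,0,9],[0,0.1,-4,0,9],[0,0,-3,0,8],[0,0,-2,0,4.5],[0,0,0,0,0],[0,0,0,0,0]]' 30
python3 - <<'E'
from h import *
from scipy.spatial.transform import Rotation as R
s=env.sense();grab('wrist','w8');grab('scene','s8');print(s['tool_pos'],s['t'],s['width'],s['joints'].round(2))
q=s['ee_rot'];M=R.from_quat(np.r_[q[1:],q[0]]).as_matrix();print(M.round(4),np.degrees(np.arctan2(M[1,2],M[0,2])))
f=load('w8')['p'];g=load('s8')['p']
cv2.imwrite('pics/w8z.png',f);cv2.imwrite('pics/s8z.png',cv2.resize(g[80:240,250:410],(800,600)))
E
```

```text
t: 10.52
tool_pos: [0.411, 0.0296, 0.191]
ee_rot: [0.524, -0.524, -0.475, 0.475]
wrist_force: [0.8, 0.4, -1.4]
width: 0.0099
[0.41098853 0.02958808 0.19103908] 10.525 0.009891862740738552 [ 0.7   0.23 -1.03  2.    0.23  1.03  1.04]
[[ 9.750e-02  3.000e-04 -9.952e-01]
 [ 9.952e-01  5.000e-04  9.750e-02]
 [ 5.000e-04 -1.000e+00 -3.000e-04]] 174.4058126779231
```

View pics/w8z.png

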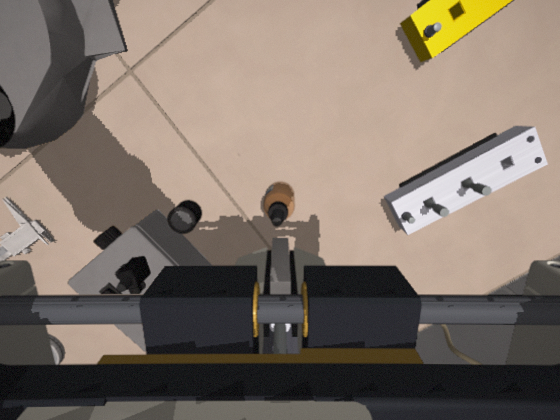

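View pics/s8z.png

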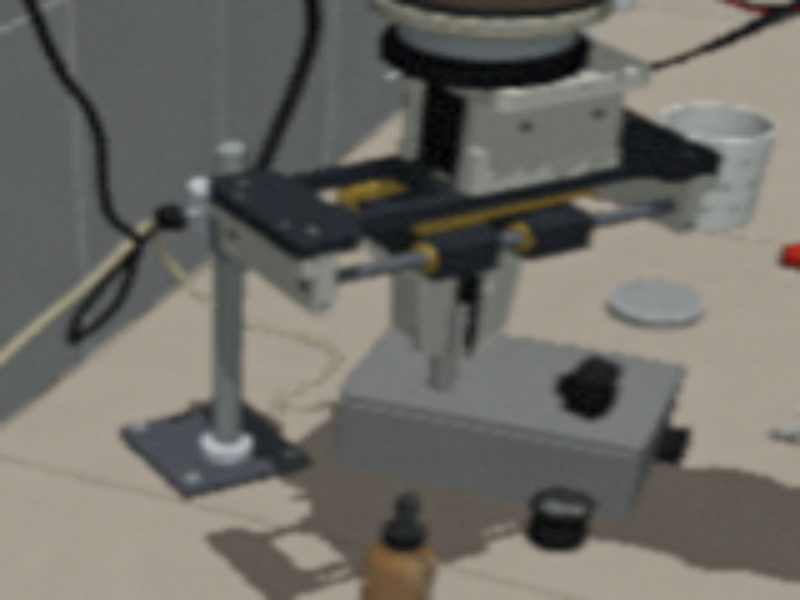

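```bash
cat > bar.py <<'E'
from h import *
import sys
from scipy.spatial.transform import Rotation as R
def bar(n,tcp,head,zl,zh):
    f=load(n);C=cloud(f);h=np.radians(head);d=np.array([-np.cos(h),-np.sin(h)]);l=np.array([-d[1],d[0]])
    q=C.reshape(-1,3);a=(q[:,:2]-tcp[:2])@d*1000;b=(q[:,:2]-tcp[:2])@l*1000;z=q[:,2]*1000
    k=(abs(a)<16)&(abs(b)<16)&(z>zl)&(z<zh);a,b,z=a[k],b[k],z[k]
    print(n,k.sum())
    for lo in np.arange(zl,zh,4):
        m=(z>=lo)&(z<lo+4)
        if m.sum():print(lo,m.sum(),'fwd',a[m].min().round(1),np.median(a[m]).round(1),a[m].max().round(1),'lat',b[m].min().round(1),np.median(b[m]).round(1),b[m].max().round(1))
E
python3 - <<'E'
from bar import *
t=[.411,.0296,.191]
bar('s8',t,174.4,155,250);bar('w8',t,174.4,155,260)
E
```

```text
s8 225
191 10 fwd -6.7 -3.3 3.3 lat -2.1 3.5 5.6
195 13 fwd -7.6 -5.4 3.4 lat -4.4 2.7 4.8
199 8 fwd -6.3 -4.4 0.8 lat -5.4 2.5 4.5
203 8 fwd -6.5 -5.6 2.5 lat -3.8 2.5 5.5
207 13 fwd -6.8 -4.9 4.4 lat -6.0 2.4 5.0
211 11 fwd -6.5 -4.5 3.5 lat -6.2 2.0 4.4
215 5 fwd -5.8 -5.5 -2.9 lat -7.2 -0.2 5.4
219 11 fwd -11.9 -7.0 -3.9 lat -9.0 -4.4 8.7
223 15 fwd -12.2 -10.4 -6.0 lat -12.8 -4.9 12.2
227 23 fwd -13.0 -9.9 -3.5 lat -14.5 -4.6 14.6
231 20 fwd -13.9 -10.7 -4.1 lat -15.1 -5.4 15.1
235 23 fwd -12.5 -10.3 -4.2 lat -15.9 -4.9 15.2
239 23 fwd -14.5 -10.9 -4.7 lat -14.3 -0.6 15.1
243 26 fwd -12.3 -9.8 0.6 lat -15.4 -4.1 15.7
247 16 fwd -12.6 -10.7 0.8 lat -15.6 -5.2 14.5
w8 2294
191 20 fwd -5.1 -4.6 -4.1 lat -5.1 0.3 4.4
195 40 fwd -5.2 -4.8 -4.3 lat -5.0 -0.6 4.4
199 41 fwd -5.2 -4.7 -4.1 lat -4.9 -0.0 4.3
203 38 fwd -5.6 -4.8 -4.2 lat -4.8 -0.3 4.2
207 49 fwd -5.2 -4.7 -4.3 lat -5.3 -0.6 4.7
211 55 fwd -5.4 -4.8 -4.1 lat -5.2 -0.0 4.6
215 54 fwd -5.4 -4.7 -4.2 lat -5.1 -0.6 4.5
219 81 fwd -10.8 -4.9 -4.3 lat -9.7 -0.6 8.6
223 150 fwd -11.2 -9.1 -4.0 lat -14.3 0.2 13.1
227 194 fwd -11.2 -10.0 -3.9 lat -15.6 -0.8 16.0
231 237 fwd -11.1 -9.9 -4.3 lat -15.8 0.5 15.8
235 234 fwd -11.3 -10.1 -3.8 lat -16.0 -0.0 15.9
239 242 fwd -11.1 -10.0 -4.3 lat -15.9 0.5 15.9
243 229 fwd -11.2 -5.3 2.1 lat -14.3 -0.5 15.6
247 372 fwd -11.1 -3.7 1.8 lat -10.7 -0.0 10.1
251 109 fwd -11.3 -10.2 -1.0 lat -10.4 -5.1 10.4
255 120 fwd -11.4 -10.2 -8.4 lat -10.2 4.7 10.1
259 29 fwd -10.6 -9.6 -8.6 lat -9.0 5.5 8.9
```

Run:
```python
from h import *
# glass segmentation by colour-depth around (310,147)
for n in('scene0','s7'):
    f=load(n);C=cloud(f);p=f['p'].astype(int)
    b=p[130:165,295:325]
    hsv=p[...,0]-0
    m=np.zeros(p.shape[:2],bool);sub=(p.sum(2)>190)&(p[...,1]-p[...,2]>8)
    m[138:158,302:320]=sub[138:158,302:320]
    v,u=np.nonzero(m);P=C[v,u];print(n,len(u),u.mean(),v.mean(),np.median(P,0).round(4),P.mean(0).round(4))
    # column shaft horizontally below the camera: z .05-.19
    q=C[(C[...,2]>.05)&(C[...,2]<.19)&(abs(C[...,0]-.597)<.03)&(abs(C[...,1]-.011)<.03)]
    # circle fit r=8
    from scipy.optimize import least_squares
    r=least_squares(lambda c:np.hypot(q[:,0]-c[0],q[:,1]-c[1])-.008,[.6,.01],loss='soft_l1',f_scale=.001);print('col',len(q),r.x.round(4))
    # barrel cyl fit : a in 42..66, z>.195
    d0=np.array([-.996,.087]);a=(C[...,:2]-r.x)@d0;bb=(C[...,:2]-r.x)@np.array([-d0[1],d0[0]])
    k=(a>.042)&(a<.066)&(abs(bb)<.025)&(C[...,2]>.19)&(C[...,2]<.24);q2=C[k]
    def res(x):
        d=np.array([-np.cos(x[0]),-np.sin(x[0])])*-1
        d=np.array([np.cos(x[0]),np.sin(x[0])]);l=np.array([-d[1],d[0]])
        o=(q2[:,:2]-r.x)@l-x[1];return np.hypot(o,q2[:,2]-x[2])-x[3]
    s=least_squares(res,[np.radians(175),0,.214,.017],loss='soft_l1',f_scale=.001);print('barrel',len(q2),np.degrees(s.x[0]),s.x[1:])
    # front face
    k=(a>.066)&(a<.08)&(abs(bb)<.017)&(C[...,2]>.195)&(C[...,2]<.235);print('front a',np.percentile(a[k],[20,50,80]),'lat',bb[k].mean(),'z',C[k][:,2].mean())
    # side face of housing
    k=(a>.012)&(a<.04)&(abs(bb)<.024)&(C[...,2]>.195)&(C[...,2]<.229)
    A=np.polyfit(a[k],bb[k],1);print('side',k.sum(),'head',175-np.degrees(-np.arctan(A[0])),A, 'rng',bb[k].min(),bb[k].max())
```

```text
scene0 43 310.0 148.0 [0.5278 0.0179 0.2143] [0.5278 0.018  0.2142]
col 241 [0.5975 0.01  ]
barrel 89 171.7378648082522 [0.00223231 0.21271403 0.01593474]
front a [0.06827319 0.0697126  0.07080067] lat -0.0019399388557278015 z 0.21482108465687316
side 98 head 200.5398779045245 [ 0.47783016 -0.03201849] rng -0.02213299030235659 0.01592285449076573
s7 52 309.71153846153845 147.94230769230768 [0.5281 0.0181 0.2139] [0.5279 0.0188 0.2146]
col 245 [0.5977 0.0101]
barrel 90 170.84788819140513 [0.00315391 0.21291398 0.01587803]
front a [0.0688768  0.06994385 0.07101621] lat -0.0020067454591251904 z 0.21488676978002202
side 92 head 200.08035829532093 [ 0.46801626 -0.03120187] rng -0.021690024205917563 0.017504920196636006
```

```bash
python3 -m jog '[[0,0.8,0,-0.3,0],[0,1.3,-0.2,-0.2,0],[0,1.3,-0.2,0,0],[0,1.2,-0.15,0,0],[0,0.6,0,0,0],[0,0,0,0,0],[0,0,0,0,0],[0,0,0,0,0]]' 30
python3 - <<'E'
from bar import *
s=env.sense();grab('scene','s9');grab('wrist','w9');grab('top','t9');print(s['tool_pos'],s['t'],s['width'],s['wrist_force'])
q=s['ee_rot'];M=R.from_quat(np.r_[q[1:],q[0]]).as_matrix();h=np.degrees(np.arctan2(M[1,2],M[0,2]));print(M.round(4)[2],h)
bar('w9',s['tool_pos'],h,175,223);bar('s9',s['tool_pos'],h,175,220)
g=load('s9')['p'];cv2.imwrite('pics/s9z.png',cv2.resize(g[80:240,250:410],(800,600)))
g=load('t9')['p'];cv2.imwrite('pics/t9z.png',cv2.resize(g[100:240,200:400],(800,560)))
E
```

```text
t: 11.62
tool_pos: [0.4626, 0.0232, 0.1858]
ee_rot: [-0.523, 0.524, 0.475, -0.475]
wrist_force: [-1.1, -0.5, -0.7]
width: 0.0096
[0.4625698  0.02319897 0.18575898] 11.625 0.009629452801148812 [-1.1299752  -0.45804357 -0.65546987]
[-3.e-04 -1.e+00 -0.e+00] 174.4670499016706
w9 583
187 32 fwd -5.1 -4.6 -4.2 lat -5.1 -0.3 4.4
191 39 fwd -5.5 -4.6 -4.2 lat -5.0 -0.0 4.3
195 42 fwd -5.1 -4.8 -4.0 lat -4.9 -0.3 4.2
199 45 fwd -5.2 -4.6 -4.0 lat -5.4 -0.6 4.1
203 48 fwd -5.3 -4.5 -4.1 lat -5.3 -0.0 4.6
207 53 fwd -5.2 -4.6 -4.1 lat -5.2 -0.0 4.6
211 53 fwd -8.3 -4.7 -4.2 lat -6.6 -0.6 4.5
215 105 fwd -11.0 -5.0 -4.1 lat -11.3 -0.6 10.1
219 166 fwd -10.8 -9.1 -4.0 lat -14.6 0.5 13.6
s9 84
183 3 fwd -4.9 -4.8 3.1 lat -2.4 2.8 3.0
187 8 fwd -7.9 -5.4 2.9 lat -4.1 2.5 5.7
191 8 fwd -6.5 -5.1 0.7 lat -5.1 0.1 5.0
195 12 fwd -7.4 -4.4 4.1 lat -4.4 2.7 4.9
199 8 fwd -6.6 -5.1 4.8 lat -3.8 2.3 4.4
203 12 fwd -6.0 -4.2 5.7 lat -5.7 3.1 4.8
207 9 fwd -8.6 -5.0 -3.6 lat -6.5 0.4 6.2
211 6 fwd -11.0 -7.2 -3.0 lat -13.0 -5.4 -1.3
215 14 fwd -11.2 -8.1 -2.8 lat -9.8 -3.3 11.0
219 4 fwd -11.5 -9.8 -7.9 lat -14.7 -8.3 8.2
```

View pics/s9z.png

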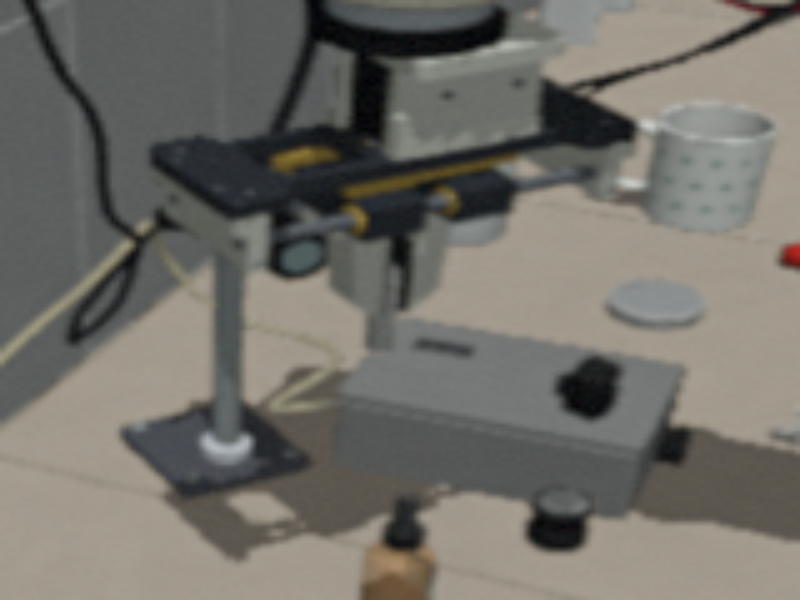

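View pics/t9z.png

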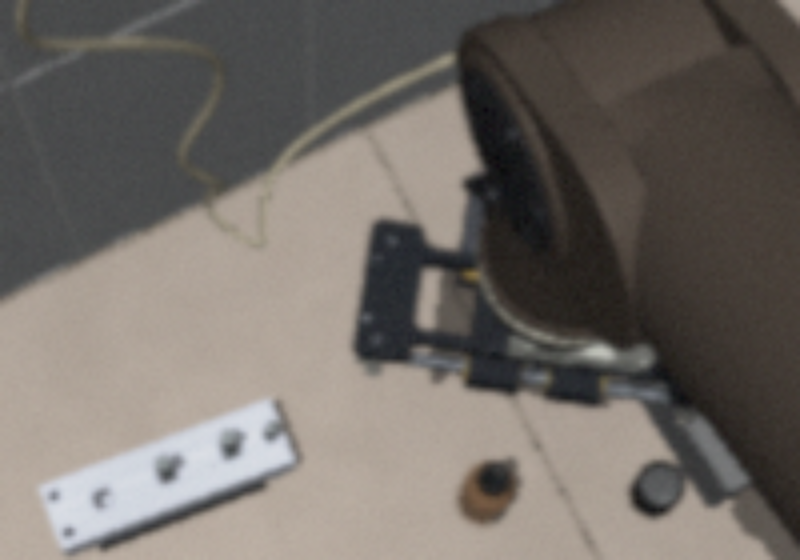

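```bash
python3 -m jog '[[0,0.05,0.1,0,0],[0,0,0,0,0],[0,0,0,0,0],[0,0,0,0,0],[0,0,0,0,0]]' 30
python3 - <<'E'
from bar import *
s=env.sense();grab('scene','s10');print(s['tool_pos'],s['t'],s['width'],abs(s['dq']).max(),s['wrist_force'])
f=load('s10');C=cloud(f);p=f['p'].astype(int)
tp=s['tool_pos'];h=np.radians(174.45);d=np.array([-np.cos(h),-np.sin(h)])
notch=np.r_[tp[:2]+d*.0053+np.array([-d[1],d[0]])*-.0003,tp[2]+.0287]
nv=notch+np.r_[d*.06,0];print('notch',notch.round(4),'view',nv.round(4),'px view',proj(f,nv))
m=np.zeros(p.shape[:2],bool);sub=(p.sum(2)>190)&(p[...,1]-p[...,2]>8);m[138:158,302:320]=sub[138:158,302:320]
v,u=np.nonzero(m);print('glass',len(u),u.mean(),v.mean(),np.median(C[v,u],0))
E
```

```text
t: 12.4
tool_pos: [0.4634, 0.0242, 0.1857]
ee_rot: [0.524, -0.524, -0.475, 0.475]
wrist_force: [-0.1, -0.5, 0.2]
width: 0.0098
[0.46339832 0.02418178 0.18567256] 12.4 0.009809170967125604 0.0017722454161004752 [-0.0961005  -0.48818171  0.20392439]
notch [0.4686 0.0234 0.2144] view [0.5284 0.0176 0.2144] px view [[310.02015417 147.78127063]]
glass 43 310.0 148.0 [0.52784196 0.01786588 0.21392417]
```

The point 60 mm out of the notch projects to (310.0, 147.8). The lens glass sits at (310.0, 148.0), so they agree within about 1 mm.

```bash
python3 -c "
from bench import env
print(env.sign_off())"
```

```text
the job is handed in; nothing more can be done
None
```

I drew the square bar from the socket farthest from the index pin. It is now held upright in front of the inspection camera with its notch facing the lens, and I handed the job in at about 12.4 s.

**Last checks:**
- **Position:** The point 60 mm out of the notch comes to (0.528, 0.018, 0.214). The lens measured from the scene camera is at (0.528, 0.018, 0.214), so they agree within about 1 mm.
- **Grip and steadiness:** The fingers are 9.8 mm apart on the bar with a 30 N grip. The arm was at rest, and the wrist force was below 1 N.
- **Uprightness:** The bar's back face showed no measurable tilt in the wrist camera's depth.
- **Surroundings:** The round specimens, dropper bottle, loupe and stand looked undisturbed in the last pictures, and no force readings suggested contact with them.

**What failed or disagreed:**
- **First grasp missed:** The fingers closed above the bar without touching it. Depth from two cameras puts the real fingertips about 30 mm above the reported TCP. I went lower, and the second grasp held.
- **Lens direction:** My estimates of which way the lens faces ranged from about 171° to 176°, and I used 174.4°, so the notch could be off by one to three degrees.
- **Lens height:** My estimates of the lens height differed by about 2 mm.
- **Not seen directly:** No camera could see the notched face in the final pose. Its facing is worked out from the rack layout and the turn made.

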